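Swap the empty bit cassette in the push-push dock

ROBOT

A 7-joint arm with a two-finger parallel gripper is mounted at the origin on a cart in front of the work surface, level with it; the furniture and walls round the work are solid. World frame = base frame: x ahead of the robot, y to its left, z up, the work surface at z = 0. Lengths are in m, angles in rad, forces in N, time in s.
With the tool pointing down it reaches from about 0.4 to 0.9 m from the base axis. Payload 5.6 kg.
Tool frame: the origin (TCP) lies midway between the tips of the shut fingers; the grasp point (between the pads) lies 19 mm behind it (env.grasp_offset is the distance from the TCP to the grasp point, in m); z points along the fingers, y is the line along which they close (so a half turn about z gives the same grasp; the last joint's range is limited). The gripper opens to 92 mm and grips with 3 to 60 N. Pads are 20 mm wide; open, the fingers measure 128 mm over their backs; the gripper's body (75 mm by 189 mm) begins 69 mm behind the grasp point.
Start: joints at [-0.043, 0.468, -0.012, 1.603, 0.006, 1.071, -0.056], TCP at [0.65, -0, 0.215] pointing down, gripper open.
Joint ranges: [-2.53, 2.53], [-0.31, 2.02], [-1.57, 1.55], [0.28, 2.44], [-1.29, 4.43], [0.15, 1.84], [-2.92, 2.92]. Speed limits (rad/s): [2.57, 2.57, 3.14, 3.14, 3.14, 3.14, 3.14].

INTERFACE

Orientations are given as a rotation vector (axis times angle).
In Python, from rig import env gives the robot as it stands.
- The arm moves only by the tool carry_out, never from a script. Its argument "series" is a list of rows, each a list of 3 entries, a list of its own where there are three numbers: the shift along the tool's x, y, z in units of 40 mm (1.0 is 40 mm), then the turn about the tool's z in units of 5 degrees (1.0 is 5 degrees), then the closure, from 0 (fully open) to 1 (shut). In form: [[[x, y, z], turn, claw], ...]. A call has 1 to 20 rows; each row is the pose to reach, as a shift and turn from the pose commanded when the call began, along the tool's axes at that moment; what a row does not reach only later rows make up. A row lasts 1/10 s, in which the tool goes at most 50 mm and 8.59 degrees, less where a joint would pass 70% of its speed; a pose out of reach is approached as far as the arm can. A call with a gripper value outside its range is refused whole. The fingers move at their own pace and stop on an object; "force" is the grip in N (left out, the last holds). Time passes only in rows, so rows that repeat a pose let the fingers close. It gives the time, the measured TCP pose, the force, the opening and the grip force at its end, in the units of the state.
- env.get_state(): the state, without advancing time (a new reading comes with each control period).
- env.grab_frame(name): name is "scene" or "side" or "wrist"; returns a dict with "frame" (384x512x3 uint8, red, green, blue), "mtx" (3x3 intrinsics, pixels), "D" ([k1, k2, p1, p2, k3] as OpenCV has them; the pictures are not rectified), "camera_from_world" (4x4, takes a point from world to camera coordinates); the wrist camera has in their place "mount" (4x4, takes a point from camera to tool coordinates, whose origin is the TCP and whose axes are the flange's). Camera axes: x right, y down, z forward; pixel columns grow to the right and rows downward; lengths in m; the calibration is good to about 2 mm. A picture is of the moment at which its call begins: read the wrist's pose just before it. There is no depth.
- env.job_done(): hands the job in; it is judged then, once.
The state is a dict: "t": time; "joints": joint angles; "joint_velocities": joint speeds; "tau": joint torques, N m; "position": TCP position; "tcp_rot": TCP orientation; "wrist_force": force on the tool from outside, world axes, zero at the start; "ft_torque": the same for the moment, N m; "grip_width": opening from 0.0 (shut) to 1.0 (fully open); "grasp_force": force on a finger pad.
Only numpy, scipy, OpenCV 4.12 (cv2) and the standard library are available. Lean on these libraries where they do the work, as an engineer would, in place of code of your own. Each camera call takes 0.05 s, during which the arm holds its last target. There are 200 camera calls.

TASK

One of the two driver-bit cassettes caught in the dock has no bits left: push it in to release its catch, take it out and lay it flat, right way up, in the steel tray. Then push the full cassette that lies on the bench into the bay this frees until the catch holds it, and let go. Leave the full cassette in the other bay caught where it is, and do not disturb the other things on the bench.

Things in the scene. Friction and masses are not known exactly. Their poses are not given: they have to be found in the camera images.
- dock: Grey two-bay dock, fixed, 208 x 160 x 54 mm. Origin on the bench, middle of the line of bay mouths; +x into the bays, +y to the left bay, z up. A flat apron 10 mm high from x = -80 mm; cassettes slide on slippery white runners, tops at z = 12 mm. Bays 60 mm wide, centred at y = +40 and -40 mm; walls to z = 48 mm, rounded. Open above to x = 35 mm, then a roof (54 mm high).
- catch_left (a joint): Sprung carriage in the left (+y) bay, m, grows inward: 0 caught (cassette home), -0.028 sprung out, +0.010 hard stop. Each single steady stroke to +0.006 or more and back swaps the state: from out it catches at 0; from caught it springs out. Spring 2.4 N out, 3.8 N caught, 4.3 N at the stop, plus damper 15 N per m/s. Caught, a claw in the cassette's groove stops it being pulled out.
- catch_right (a joint): The same for the right (-y) bay. In both, the claw comes down as the carriage is pushed in. Sprung out, it hangs 2.5 mm above a cassette's top at x = 14 to 20 mm behind the mouth: the cassette slides freely under it, but lifts up only once drawn out past it.
- bay_left (a point): Middle of the left bay's mouth, level with the runner tops (12 mm above the bench); axes as the dock. A caught cassette has its handle point at x = -31, y = 0, z = +17 mm from here. Sprung out, its handle is at x = -59 mm. Draw it out until the handle is at x = -80 mm or beyond before lifting; set a cassette down no nearer than that, then slide it in.
- bay_right (a point): The same for the right bay.
- empty_handle (a point): Handle centre, half-way up, of the cassette without bits (four bare black grooves on top), caught in one of the bays. +x from handle to nose (goes in first), z up. The handle is a block 38 long (x), 24 wide (y), 34 mm high, gripped across its width. From this point: handle end 19 mm to -x; body 72 x 56 x 26 mm from 19 mm to the nose at 91 mm to +x; underside 17 mm below.
- kept_handle (a point): Handle centre of the full cassette caught in the other bay (four steel bits in its grooves); shape and axes as the empty one. It stays there.
- spare_handle (a point): Handle centre, half-way up, of the full cassette lying loose on the bench, right way up (four steel bits fixed in its grooves). Shape and axes as the empty one. All cassettes: grey, 110 mm long overall, about 0.16 kg (0.11 to 0.23); middle of the whole 36 mm to +x of the handle point; a 14 mm wide groove for the claw crosses the top 69 to 83 mm to +x.
- tray: Open dark steel tray, fixed, 170 (x) x 110 (y) x 28 mm, walls and floor 4 to 5 mm thick. Origin under its middle, on the bench.
- cream_jar: Cream-coloured jar with a yellow and black lid, 60 mm across, 76 mm high; bystander. Origin at its underside.
- block_2: Brown wooden offcut 22 x 60 x 22 mm; bystander. Origin at its underside.
- etape_1: White roll of tape, 63 mm across, 19 mm high; bystander. Origin at its underside.
- glue_bottle: White bottle with a blue cap, 47 mm across, 84 mm high; bystander. Origin at its underside.
- marker_a: White marker pen, 17 x 135 x 16 mm, lying; bystander. Origin at its underside.

How it is judged:
On the way:
1. the empty cassette is out of the dock, its handle more than 75 mm from where it was caught (distance of empty_handle from where it was at the start of the episode above 0.075 m), for 0.1 s.
At the end, for the whole second after the job is handed in: Both catches are caught (within 3 mm of 0). The spare is home in the freed bay: flat, within 8 mm along and 5 mm across, straight within 0.08 rad. The empty cassette lies right way up, flat (0.1 rad) on the tray floor, its handle inside. The kept cassette is within 8 mm of its start (value of joint catch_left between -0.003 and 0.003 m and value of joint catch_right between -0.003 and 0.003 m and x of spare_handle in the frame of dock between -0.039 and -0.027 m and (y of spare_handle in the frame of dock between 0.035 and 0.045 m or y of spare_handle in the frame of dock between -0.045 and -0.035 m) and z of spare_handle in the frame of dock between 0.024 and 0.034 m and angle between the x axis of spare_handle and the x axis of dock, either way round below 0.08 rad and angle between spare_handle's own z axis and vertical below 0.08 rad and x of empty_handle in the frame of tray between -0.08 and 0.08 m and y of empty_handle in the frame of tray between -0.05 and 0.05 m and z of empty_handle in the frame of tray between 0.015 and 0.028 m and angle between empty_handle's own z axis and vertical below 0.1 rad and distance of kept_handle from where it was at the start of the episode below 0.008 m and distance of empty_handle from where it was at the start of the episode above 0.075 m); the robot touches nothing.
It fails at once if the full cassette in the other bay is released or moved (more than 14 mm) (distance of kept_handle from where it was at the start of the episode above 0.014 m).
It fails at once if the jar or the bottle is pushed more than 30 mm or tipped (distance of any of cream_jar, glue_bottle from where it was at the start of the episode above 0.03 m or angle between any of cream_jar, glue_bottle's own z axis and vertical above 0.5 rad).
It fails at once if the wooden offcut, the tape roll or the marker is pushed more than 30 mm (distance of any of block_2, etape_1, marker_a from where it was at the start of the episode above 0.03 m).
It also fails if it takes over 61 s, if anything falls off the work surface, if the arm or the gripper's body presses on something with over 40 N, if the wrist force passes 120 N, or if a joint passes its speed limit or range.

## Working session

There is one attempt and no reset: what is moved stays moved. The work goes in short steps, Python scripts to look and compute and a tool call to move; the robot and the scene stay as the last step left them, time stands still between calls to the robot, and variables do not carry over. Pictures are saved under pics/ and viewed, at most 10 in all, crops included, and the job is handed in when it is done.

Besides the shell and the picture viewer there is one more tool, called after ">>>" as name(argument=value, ...) on one line, values as JSON. carry_out: Moves the arm, as the interface text tells. Its arguments: {"type":"object","properties":{"series":{"type":"array"},"force":{"type":"number"}},"required":["series"]}

```bash
ls; mkdir -p pics
cat > h.py <<'E'
import numpy as np, cv2
from rig import env
from scipy.spatial.transform import Rotation as R
def grab(name):
    s=env.get_state(); f=env.grab_frame(name)
    if name=="wrist":
        T=np.eye(4);T[:3,:3]=R.from_rotvec(s["tcp_rot"]).as_matrix();T[:3,3]=s["position"]
        f["wc"]=T@np.array(f["mount"])
    else: f["wc"]=np.linalg.inv(np.array(f["camera_from_world"]))
    return f
def save(f,n): cv2.imwrite(n,f["frame"][:,:,::-1])
def ray(f,uv):
    p=cv2.undistortPoints(np.array(uv,float).reshape(-1,1,2),np.array(f["mtx"]),np.array(f["D"])).reshape(-1,2)
    d=np.c_[p,np.ones(len(p))]@f["wc"][:3,:3].T
    return f["wc"][:3,3],d
def plane(f,uv,z):
    o,d=ray(f,uv); return o+d*((z-o[2])/d[:,2])[:,None]
def proj(f,P):
    w=np.linalg.inv(f["wc"]); return cv2.projectPoints(np.array(P,float).reshape(-1,3),cv2.Rodrigues(w[:3,:3])[0],w[:3,3],np.array(f["mtx"]),np.array(f["D"]))[0].reshape(-1,2)
def tri(f1,u1,f2,u2):
    o1,d1=ray(f1,[u1]);o2,d2=ray(f2,[u2]);d1,d2=d1[0],d2[0]
    t=np.linalg.lstsq(np.c_[d1,-d2],o2-o1,rcond=None)[0]
    a,b=o1+d1*t[0],o2+d2*t[1]; return (a+b)/2,np.linalg.norm(a-b)
E
python3 - <<'E'
from h import *
import pickle
fs={n:grab(n) for n in("scene","side","wrist")}
pickle.dump(fs,open("f0.pkl","wb"))
for n in fs: save(fs[n],f"pics/{n}0.png"); print(n,fs[n]["wc"].round(3).tolist())
s=env.get_state();print(s["t"],s["position"],s["tcp_rot"],R.from_rotvec(s["tcp_rot"]).as_matrix().round(3).tolist(),env.grasp_offset)
E
```

```text
pics
scene [[0.9, -0.19, 0.391, 0.194], [-0.435, -0.432, 0.79, -0.959], [0.018, -0.882, -0.472, 0.491], [0.0, 0.0, 0.0, 1.0]]
side [[-0.993, -0.055, 0.102, 0.426], [-0.115, 0.393, -0.912, 0.868], [0.01, -0.918, -0.396, 0.507], [0.0, 0.0, 0.0, 1.0]]
wrist [[1.0, 0.002, -0.002, 0.65], [0.001, -0.97, -0.241, 0.068], [-0.003, 0.241, -0.97, 0.384], [0.0, 0.0, 0.0, 1.0]]
0.15 [ 6.49566394e-01 -7.20513026e-05  2.13851584e-01] [-2.22087243e+00 -2.22077414e+00  1.63580037e-03] [[0.0, 1.0, -0.001], [1.0, -0.0, -0.0], [-0.0, -0.001, -1.0]] 0.0187
```

View pics/scene0.png

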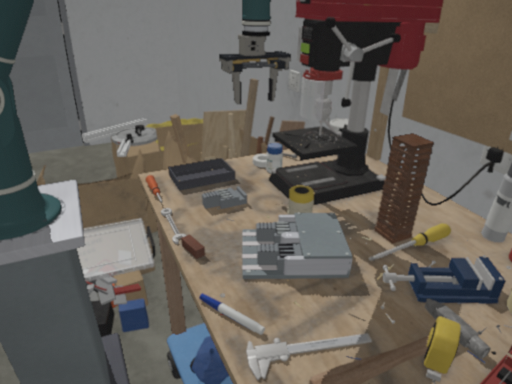

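View pics/side0.png

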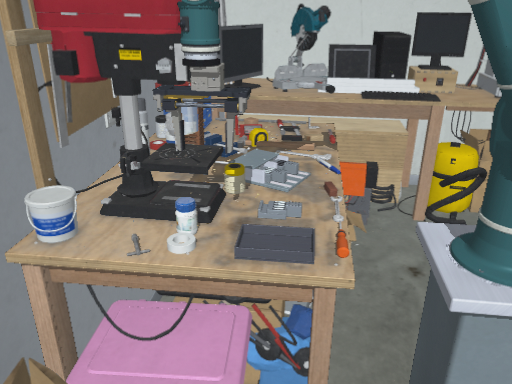

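View pics/wrist0.png

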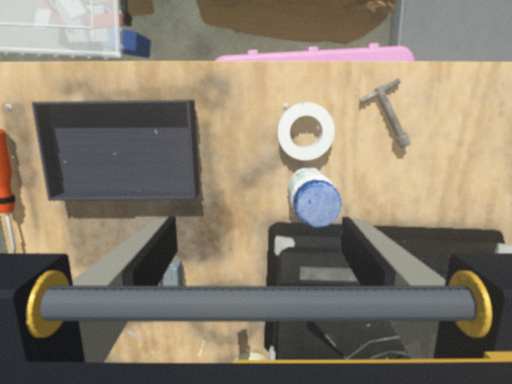

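The scene view shows the dock around (300,245) with its handles facing left. The spare is at (225,197), the tray at (202,173), the jar at (300,195), the brown block at (192,246) and the marker at (232,313). The wrist view shows the tray at (118,150), the tape at (306,130) and the bottle at (316,196).

Run:
```python
from h import *
import pickle
fs=pickle.load(open("f0.pkl","rb"))
a=fs["scene"]["frame"][170:290,160:360];b=fs["side"]["frame"][140:260,220:360]
a=cv2.resize(a,None,fx=4,fy=4,interpolation=2)[:,:,::-1];b=cv2.resize(b,None,fx=4,fy=4,interpolation=2)[:,:,::-1]
cv2.imwrite("pics/a.png",a);cv2.imwrite("pics/b.png",b)
S=fs["scene"];print(plane(S,[(290,250),(258,232),(225,197),(202,173),(300,190),(192,246),(232,313)],0.03).round(3).tolist())
D=fs["side"];print(plane(D,[(280,209),(275,243),(270,165)],0.03).round(3).tolist())
```

```text
[[0.529, -0.431, 0.03], [0.499, -0.347, 0.03], [0.491, -0.173, 0.03], [0.483, -0.016, 0.03], [0.683, -0.216, 0.03], [0.355, -0.338, 0.03], [0.359, -0.54, 0.03]]
[[0.49, -0.114, 0.03], [0.488, 0.054, 0.03], [0.546, -0.428, 0.03]]
```

View pics/a.png

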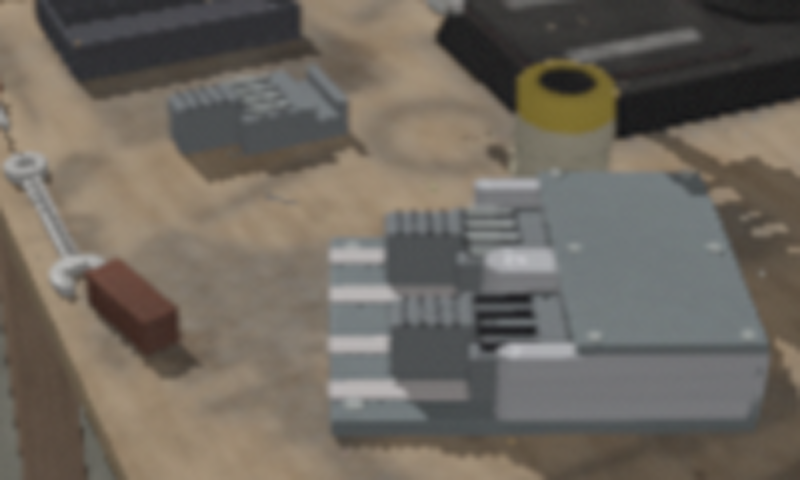

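View pics/b.png

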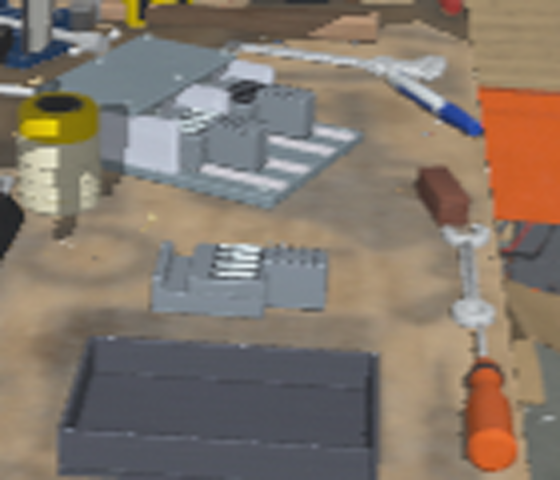

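The crops show the empty cassette (black grooves) in the right bay, handle top near scene px (268,247). The kept one is in the left bay at (267,225). The spare's handle top is at scene px (210,194) and side px (295,204), with its nose toward +x.

Run:
```python
from h import *
import pickle
fs=pickle.load(open("f0.pkl","rb"));S,D,W=fs["scene"],fs["side"],fs["wrist"]
for n,a,b in [("empty",(268.2,247),(291.2,163.2)),("kept",(266.7,225.5),(279.2,171.7)),("spare",(210,194),(295,204))]: print(n,tri(S,a,D,b),plane(S,[a],.046 if n!="spare" else .034)[0].round(3),plane(D,[b],.046 if n!="spare" else .034)[0].round(3))
# dock axis: apron/roof edges in scene
p=plane(S,[(160+330/4,170+430/4),(160+765/4,170+430/4)],0.01);d=p[1]-p[0];print("dock yaw bottom edge",p.round(3).tolist(),np.degrees(np.arctan2(d[1],d[0])))
p=plane(S,[(160+580/4,170+350/4),(160+765/4,170+350/4),(160+700/4,170+172/4),(160+545/4,170+172/4)],0.054);print(p.round(3).tolist())
print("tray",plane(W,[(35,103),(194,100),(200,198),(50,200)],0.028).round(3).tolist())
print("bottle,jar",plane(W,[(318,203)],.084).round(3),plane(S,[(302,192)],.076).round(3))
```

```text
empty (array([ 0.48181454, -0.42122583,  0.04335109]), np.float64(0.005910276210374307)) [ 0.484 -0.423  0.046] [ 0.479 -0.41   0.046]
kept (array([ 0.51438767, -0.34896549,  0.04125778]), np.float64(0.007774166990269807)) [ 0.516 -0.353  0.046] [ 0.51  -0.331  0.046]
spare (array([ 0.45730177, -0.14744273,  0.03171632]), np.float64(0.006577056455184382)) [ 0.46  -0.15   0.034] [ 0.454 -0.14   0.034]
dock yaw bottom edge [[0.419, -0.446, 0.01], [0.607, -0.533, 0.01]] -24.85497560314488
[[0.526, -0.49, 0.054], [0.604, -0.527, 0.054], [0.672, -0.382, 0.054], [0.593, -0.346, 0.054]]
tray [[0.411, 0.075, 0.028], [0.581, 0.078, 0.028], [0.583, -0.03, 0.028], [0.411, -0.033, 0.028]]
bottle,jar [[ 0.707 -0.019  0.084]] [[ 0.633 -0.301  0.076]]
```

>>> carry_out(series=[[[-6,-4,1],0,0],[[-6,-4,1],0,0],[[-6,-4,1],0,0],[[-6,-4,1],0,0],[[-6,-4,1],0,0],[[-6,-4,1],0,0],[[-6,-4,1],0,0],[[-6,-4,1],0,0],[[-6,-4,1],0,0]], force=25)

```text
t: 1.05
position: [0.4908, -0.2388, 0.1746]
tcp_rot: [-2.219, -2.223, -0.001]
wrist_force: [0.0, 0.1, -0.9]
grip_width: 1.004
grasp_force: 0.0
```

Run:
```python
from h import *
import pickle
f=grab("wrist");pickle.dump(f,open("w1.pkl","wb"));cv2.imwrite("pics/w1.png",cv2.resize(f["frame"],(768,576),interpolation=2)[:,:,::-1])
s=env.get_state();print(s["t"],s["position"],s["joints"])
```

```text
1.1 [ 0.49102681 -0.23852159  0.17465891] [ 0.34029338  0.33825983  0.06210301  1.90131131 -0.02711529  0.90248759
  0.41816845]
```

View pics/w1.png

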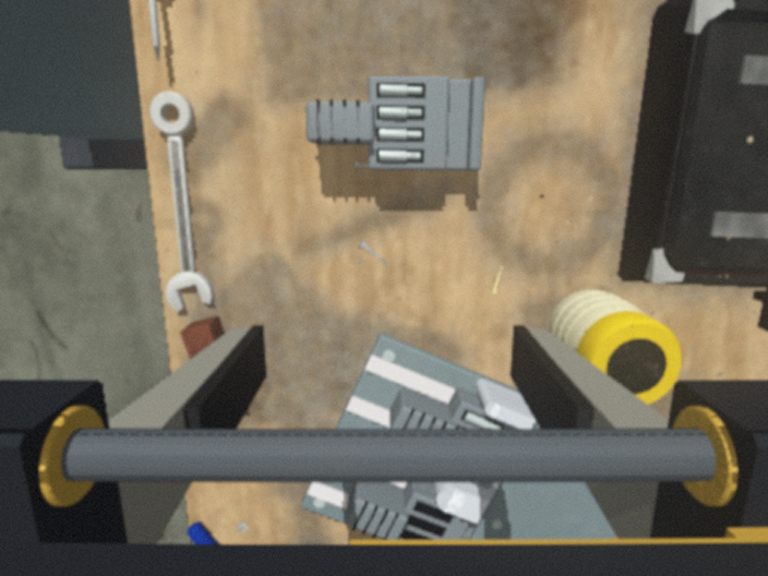

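The wrist view shows the spare's handle from (307,121) to (372,122) and its nose edge from (484,79) to (480,167), in the 1.5x picture. The dock is at lower middle and the jar at (630,345).

Run:
```python
from h import *
import pickle
f=pickle.load(open("w1.pkl","rb"))
sc=lambda l:[((u+.5)/1.5-.5,(v+.5)/1.5-.5) for u,v in l]
h=plane(f,sc([(308,102),(308,141),(371,101),(371,143)]),.034);b=plane(f,sc([(484,78),(480,168),(370,77),(370,168)]),.026)
print(h.round(4).tolist());print(b.round(4).tolist())
def yaw(a,b): d=b-a;return np.degrees(np.arctan2(d[1],d[0]))
print(yaw(b[2],b[0]),yaw(b[3],b[1]),yaw(h[:2].mean(0),b[:2].mean(0)),"h centre",h.mean(0), "jar",plane(f,sc([(642,365)]),.076))
a=plane(f,sc([(379,333),(305,503)]),.01);print("apron front",a.round(4).tolist(),yaw(a[1],a[0])-90)
```

```text
[[0.4428, -0.1342, 0.034], [0.442, -0.1569, 0.034], [0.4808, -0.1336, 0.034], [0.4807, -0.1579, 0.034]]
[[0.5497, -0.1191, 0.026], [0.5497, -0.1727, 0.026], [0.48, -0.1188, 0.026], [0.4797, -0.1729, 0.026]]
-0.24039641764248174 0.21152648525552087 -0.1672457087108314 h centre [ 0.46158523 -0.14565442  0.034     ] jar [[ 0.64262074 -0.2857973   0.076     ]]
apron front [[0.485, -0.2895, 0.01], [0.4257, -0.4332, 0.01]] -22.430014777658926
```

>>> carry_out(series=[[[-1,-2.4,0],1.6,0.4],[[-2,-2.4,0],3.2,0.4],[[-3.2,-2.4,0],4.8,0.4],[[-3.2,-2.4,0],6.4,0.4],[[-3.2,-2.4,0],8,0.4],[[-3.2,-2.4,0],9.6,0.4],[[-3.2,-2.4,0],11.2,0.4],[[-3.2,-2.4,0],12.8,0.4],[[-3.2,-2.4,0],14.4,0.4],[[-3.2,-2.4,0],16,0.4],[[-3.2,-2.4,0],17.6,0.4],[[-3.2,-2.4,0],19.2,0.4],[[-3.2,-2.4,0],20.8,0.4],[[-3.2,-2.4,0],22.4,0.4],[[-3.2,-2.4,0],22.9,0.4],[[-3.2,-2.4,0],22.9,0.4],[[-3.2,-2.4,0],22.9,0.4],[[-3.2,-2.4,0],22.9,0.4]])

```text
t: 2.9
position: [0.3945, -0.3675, 0.1746]
tcp_rot: [-3.071, 0.663, -0.0]
wrist_force: [-0.4, -0.4, 0.4]
grip_width: 0.601
grasp_force: 0.0
```

Run:
```python
from h import *
import pickle
f=grab("wrist");pickle.dump(f,open("w2.pkl","wb"));cv2.imwrite("pics/w2.png",cv2.resize(f["frame"],(768,576),interpolation=2)[:,:,::-1])
s=env.get_state();print(s["t"],s["position"],s["joints"],R.from_rotvec(s["tcp_rot"]).as_matrix().round(3).tolist(),s["grip_width"])
```

```text
2.95 [ 0.39428526 -0.36773907  0.17459951] [ 0.2598921   0.35028881  0.5263604   1.94096236 -0.22086688  0.90660862
 -1.10007331] [[0.911, -0.413, 0.0], [-0.413, -0.911, 0.0], [0.0, -0.0, -1.0]] 0.6022843652243751
```

View pics/w2.png

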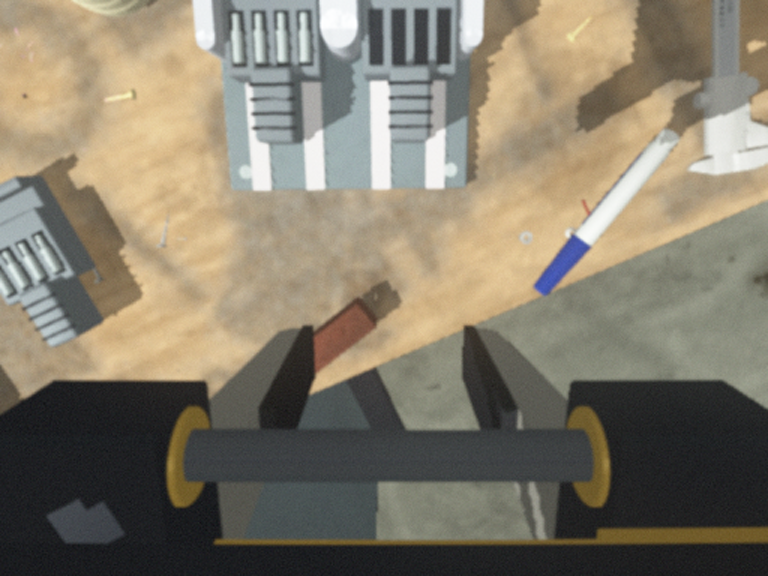

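The view shows the dock square-on: apron front edge from (231,188) to (467,187), empty handle top x 390–433 from row 77 to about 130, kept handle at x 252–297. The brown block is at (345,335) and the marker from (545,290) to (670,135).

Run:
```python
from h import *
import pickle
f=pickle.load(open("w2.pkl","rb"));S=pickle.load(open("f0.pkl","rb"))["scene"]
sc=lambda l:[((u+.5)/1.5-.5,(v+.5)/1.5-.5) for u,v in l]
yaw=lambda a,b:np.degrees(np.arctan2(*(b-a)[1::-1]))
a=plane(f,sc([(231,189),(467,188)]),.01);print(a.round(4).tolist(),np.linalg.norm(a[1]-a[0]),"dock yaw",yaw(a[1],a[0])-90)
h=plane(f,sc([(390,79),(431,79),(390,128),(433,128)]),.046);print("handle top",h.round(4).tolist(),h.mean(0))
th=np.radians(yaw(a[1],a[0])-90);X=np.array([np.cos(th),np.sin(th),0]);Y=np.array([-X[1],X[0],0])
O=a.mean(0)+.08*X;O[2]=0;print("dock O",O.round(4),"handle pred",(O-.031*X-.04*Y).round(4),"kept",(O-.031*X+.04*Y).round(4))
l=plane(f,sc([(390,79),(390,128),(432,79),(433,128)]),.046);print("handle side yaws",yaw(l[1],l[0]),yaw(l[3],l[2]))
# height check by two views: apron right-front corner, handle end
print("corner",tri(f,sc([(467,188)])[0],S,(160+330/4,170+432/4)),"handle end-right top",tri(f,sc([(433,129)])[0],S,(160+391/4,170+325/4)))
# runner edges y in dock frame
r=plane(f,sc([(371,187),(390,187),(431,187),(446,187),(253,187),(272,187),(308,187),(326,187)]),.012);print("runner y",((r-O)@Y).round(4))
```

```text
[[0.4855, -0.2918, 0.01], [0.4205, -0.4373, 0.01]] 0.15944398911676583 dock yaw -24.088229307287236
handle top [[0.4994, -0.4156, 0.046], [0.4897, -0.4371, 0.046], [0.4749, -0.4046, 0.046], [0.4645, -0.4276, 0.046]] [ 0.4821238  -0.42122863  0.046     ]
dock O [ 0.526  -0.3972  0.    ] handle pred [ 0.4814 -0.4211  0.    ] kept [ 0.5141 -0.348   0.    ]
handle side yaws -24.24417640726661 -21.859832802715523
corner (array([ 0.4206049 , -0.43879552,  0.00222733]), np.float64(0.002163340532169045)) handle end-right top (array([ 0.46189902, -0.42653718,  0.04486115]), np.float64(0.004666884702004752))
runner y [-0.015  -0.0277 -0.0552 -0.0653  0.0642  0.0514  0.0273  0.0152]
```

>>> carry_out(series=[[[1.2,0.3,0.5],0,0.4],[[2.52,0.31,1.3],0,0.4],[[2.52,0.31,2.3],0,0.4],[[2.52,0.31,3.1],0,0.4],[[2.52,0.31,3.86],0,0.4],[[2.52,0.31,3.86],0,0.4],[[2.52,0.31,3.86],0,0.4],[[2.52,0.31,3.86],0,0.9],[[2.52,0.31,3.86],0,0.9],[[2.52,0.31,3.86],0,0.9],[[2.52,0.31,3.86],0,0.9],[[2.52,0.31,3.86],0,0.9],[[2.52,0.31,3.86],0,0.9]], force=25)

```text
t: 4.25
position: [0.481, -0.4213, 0.0211]
tcp_rot: [3.07, -0.666, 0.002]
wrist_force: [-1.1, 1.3, 6.2]
grip_width: 0.26
grasp_force: 24.9
```

>>> carry_out(series=[[[0.06,0,0],0,0.9],[[0.12,0,0],0,0.9],[[0.18,0,0],0,0.9],[[0.22,0,0],0,0.9],[[0.22,0,0],0,0.9],[[0.22,0,0],0,0.9]])

```text
t: 4.85
position: [0.4876, -0.4246, 0.0211]
tcp_rot: [-3.069, 0.666, 0.003]
wrist_force: [-5.2, 2.5, 9.9]
grip_width: 0.258
grasp_force: 25.0
```

>>> carry_out(series=[[[0.04,0,0],0,0.9],[[0.04,0,0],0,0.9],[[-0.06,0,0],0,0.9],[[-0.16,0,0],0,0.9],[[-0.26,0,0],0,0.9],[[-0.4,0,0],0,0.9],[[-0.55,0,0],0,0.9],[[-0.7,0,0],0,0.9],[[-0.85,0,0],0,0.9],[[-0.85,0,0],0,0.9]])

```text
t: 5.85
position: [0.4571, -0.4109, 0.0211]
tcp_rot: [3.07, -0.667, 0.001]
wrist_force: [-3.1, 1.6, 9.0]
grip_width: 0.259
grasp_force: 24.9
```

>>> carry_out(series=[[[-0.3,0,0],0,0.9],[[-0.6,0,0],0,0.9],[[-0.9,0,0],0,0.9],[[-0.9,0,0],0,0.9],[[-0.9,0,-0.5],0,0.9],[[-0.9,0,-1.2],0,0.9],[[-0.9,0,-2],0,0.9],[[-0.9,0,-2.7],0,0.9],[[-0.9,0,-2.7],0,0.9]])

```text
t: 6.75
position: [0.4257, -0.3969, 0.1309]
tcp_rot: [3.068, -0.667, 0.008]
wrist_force: [0.9, -0.2, -2.1]
grip_width: 0.26
grasp_force: 25.0
```

>>> carry_out(series=[[[-0.35,-1,0],-0.5,0.9],[[-0.7,-2,0],-1,0.9],[[-1.05,-3,0],-1.5,0.9],[[-1.4,-4,0],-2,0.9],[[-1.75,-5,0],-2.5,0.9],[[-2.1,-6,0],-3,0.9],[[-2.45,-7,0],-3.6,0.9],[[-2.8,-8,0],-4.2,0.9],[[-3.15,-9,0],-4.7,0.9],[[-3.46,-9.84,0],-5.1,0.9],[[-3.46,-9.84,0],-5.1,0.9],[[-3.46,-9.84,0],-5.1,0.9],[[-3.46,-9.84,0],-5.1,0.9]])

```text
t: 8.05
position: [0.4611, 0.0185, 0.1272]
tcp_rot: [3.141, 0.024, -0.003]
wrist_force: [-0.4, -0.5, -2.8]
grip_width: 0.257
grasp_force: 25.0
```

Run:
```python
from h import *
s=env.get_state();print(s["t"],s["position"],s["joints"].round(2),R.from_rotvec(s["tcp_rot"]).as_matrix().round(3).tolist())
f=grab("side");cv2.imwrite("pics/s3.png",cv2.resize(f["frame"][120:280,200:380],None,fx=3,fy=3,interpolation=2)[:,:,::-1])
```

```text
8.05 [0.46110566 0.0184936  0.12724526] [-0.37  0.28  0.3   2.14 -0.12  0.74 -1.55] [[1.0, 0.016, -0.002], [0.016, -1.0, -0.001], [-0.002, 0.001, -1.0]]
```

View pics/s3.png

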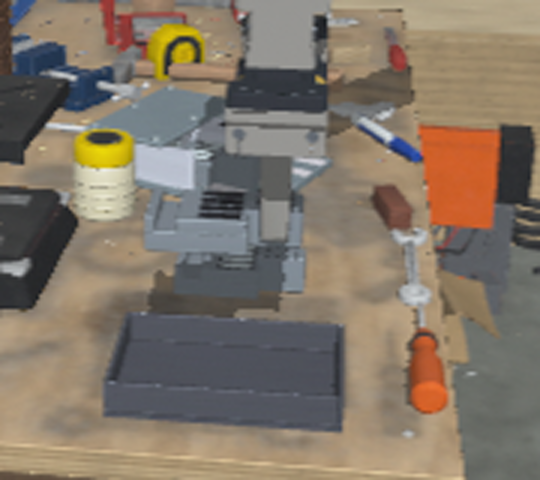

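>>> carry_out(series=[[[0,-0.05,0.9],0,0.9],[[0,-0.05,1.8],0,0.9],[[0,-0.05,2.4],0,0.9],[[0,-0.05,2.7],0,0.9],[[0,-0.05,2.8],0,0.9],[[0,-0.05,2.82],0,0.9],[[0,-0.05,2.82],0,0.9]])

```text
t: 8.8
position: [0.463, 0.0216, 0.0163]
tcp_rot: [-3.141, -0.026, -0.003]
wrist_force: [0.3, 0.0, -2.1]
grip_width: 0.256
grasp_force: 25.0
```

>>> carry_out(series=[[[0,0,0.06],0,0.9],[[0,0,0.06],0,0.9],[[0,0,0.06],0,0.55],[[0,0,0.06],0,0.55],[[0,0,0.06],0,0.55],[[0,0,0.06],0,0.55],[[0,0,-1],0,0.55],[[0,0,-2],0,0.55],[[0,0,-2.9],0,0.55],[[0,1,-2.9],0.1,0.4],[[0,2,-2.9],0.2,0.4],[[0,3,-2.9],0.2,0.4],[[-0.08,4.17,-2.9],0.2,0.4],[[-0.08,4.17,-2.9],0.2,0.4],[[-0.08,4.17,-2.9],0.2,0.4],[[-0.08,4.17,-2.9],0.2,0.4]])

```text
t: 10.4
position: [0.4618, -0.1438, 0.1312]
tcp_rot: [-3.141, -0.002, 0.001]
wrist_force: [0.7, -0.3, 0.1]
grip_width: 0.598
grasp_force: 0.0
```

Run:
```python
from h import *
s=env.get_state();print(s["t"],s["position"],R.from_rotvec(s["tcp_rot"]).as_matrix().round(3).tolist())
f=grab("side");g=grab("scene")
a=cv2.resize(f["frame"][180:270,215:345],(520,360),interpolation=2);b=cv2.resize(g["frame"][150:280,150:360],(520,322),interpolation=2)
b=np.vstack([b,np.zeros((360-322,520,3),np.uint8)])
cv2.imwrite("pics/s4.png",np.vstack([a[:,:],b])[:,:,::-1][:600])
```

```text
10.4 [ 0.46181501 -0.1437901   0.13120499] [[1.0, 0.001, -0.0], [0.001, -1.0, 0.001], [-0.0, -0.001, -1.0]]
```

View pics/s4.png

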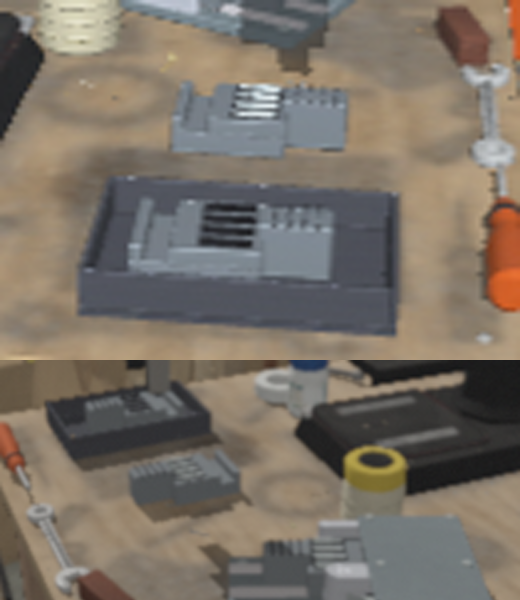

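The empty cassette lies flat and right way up in the tray. The spare hasn't moved.

>>> carry_out(series=[[[0,0.05,1],0,0.4],[[0,0.05,2],0,0.4],[[0,0.05,2.7],0,0.4],[[0,0.05,2.98],0,0.4],[[0,0.05,2.98],0,0.4],[[0,0.05,2.98],0,0.4],[[0,0.05,2.98],0,0.9],[[0,0.05,2.98],0,0.9],[[0,0.05,2.98],0,0.9],[[0,0.05,2.98],0,0.9],[[0,0.05,2.98],0,0.9],[[0,0.05,2.98],0,0.9]], force=30)

```text
t: 11.7
position: [0.4621, -0.1469, 0.0127]
tcp_rot: [-3.141, -0.0, -0.001]
wrist_force: [-2.0, 1.0, 5.9]
grip_width: 0.255
grasp_force: 30.0
```

>>> carry_out(series=[[[0,0,-0.8],0,0.9],[[0,0,-1.7],0,0.9],[[0,0.3,-2.5],0,0.9],[[-0.2,1.3,-2.5],1,0.9],[[-0.35,2.3,-2.5],2,0.9],[[-0.5,3.3,-2.5],3,0.9],[[-0.7,4.3,-2.5],4,0.9],[[-0.85,5.3,-2.5],4.84,0.9],[[-0.98,6.2,-2.5],4.84,0.9],[[-0.98,6.2,-2.5],4.84,0.9],[[-0.98,6.2,-2.5],4.84,0.9],[[-0.98,6.2,-2.5],4.84,0.9]])

```text
t: 12.9
position: [0.4228, -0.3933, 0.1116]
tcp_rot: [-3.071, 0.656, 0.002]
wrist_force: [-0.9, -0.7, -1.6]
grip_width: 0.256
grasp_force: 30.0
```

Run:
```python
from h import *
s=env.get_state();M=R.from_rotvec(s["tcp_rot"]).as_matrix();print(s["t"],s["position"],M.round(4).tolist())
d=np.array([.481,-.4213,0])-.064*np.array([.912,-.41,0])-s["position"]
print("to go tool x,y units",(M.T@d/.04)[:2].round(3),"yaw",np.degrees(np.arctan2(M[1,0],M[0,0])),"tilt",M[:2,2], "z to .026", (s["position"][2]-.026)/.04)
```

```text
12.9 [ 0.42275575 -0.39332514  0.11158852] [[0.9127, -0.4087, -0.0008], [-0.4087, -0.9127, 0.0018], [-0.0014, -0.0013, -1.0]]
to go tool x,y units [0.019 0.045] yaw -24.12467758778979 tilt [-0.00077816  0.00178771] z to .026 2.1397129755550672
```

>>> carry_out(series=[[[0,0.05,0.8],0,0.9],[[0,0.05,1.6],0,0.9],[[0,0.05,2],0,0.9],[[0,0.05,2.16],0,0.9],[[0,0.05,2.16],0,0.9],[[0,0.05,2.16],0,0.9]])

```text
t: 13.5
position: [0.4226, -0.3971, 0.0267]
tcp_rot: [3.071, -0.658, 0.002]
wrist_force: [0.2, -0.8, -1.7]
grip_width: 0.256
grasp_force: 30.0
```

>>> carry_out(series=[[[0,-0.03,0.05],0,0.9],[[0,-0.03,0.05],0,0.9],[[0.2,-0.03,0.05],0,0.9],[[0.4,-0.03,0.05],0,0.9],[[0.6,-0.03,0.05],0,0.9],[[0.7,-0.03,0.05],0,0.9],[[0.7,-0.03,0.05],0,0.9]])

```text
t: 14.2
position: [0.4496, -0.4083, 0.0244]
tcp_rot: [3.071, -0.657, 0.004]
wrist_force: [0.9, 0.0, 4.2]
grip_width: 0.261
grasp_force: 30.0
```

>>> carry_out(series=[[[0.15,0,0],0,0.9],[[0.3,0,0],0,0.9],[[0.45,0,0],0,0.9],[[0.6,0,0],0,0.9],[[0.75,0,0],0,0.9],[[0.85,0,0],0,0.9],[[0.95,0,0],0,0.9],[[1.05,0,0],0,0.9],[[1.1,0,0],0,0.9],[[1.1,0,0],0,0.9],[[1.1,0,0],0,0.9]])

```text
t: 15.3
position: [0.4873, -0.4253, 0.0245]
tcp_rot: [-3.071, 0.658, 0.002]
wrist_force: [-3.0, 1.7, 8.4]
grip_width: 0.257
grasp_force: 30.0
```

>>> carry_out(series=[[[0.05,0,0],0,0.9],[[0.05,0,0],0,0.9],[[-0.03,0,0],0,0.9],[[-0.1,0,0],0,0.9],[[-0.16,0,0],0,0.9],[[-0.22,0,0],0,0.9],[[-0.28,0,0],0,0.9],[[-0.28,0,0],0,0.9]])

```text
t: 16.1
position: [0.4786, -0.4213, 0.0245]
tcp_rot: [3.071, -0.658, 0.003]
wrist_force: [1.2, -1.1, 5.1]
grip_width: 0.259
grasp_force: 30.0
```

>>> carry_out(series=[[[-0.08,0,0],0,0.9],[[-0.08,0,0],0,0.9],[[-0.08,0,0],0,0.9]])

```text
t: 16.4
position: [0.4779, -0.4209, 0.0246]
tcp_rot: [3.069, -0.657, 0.009]
wrist_force: [5.7, -3.6, 1.5]
grip_width: 0.256
grasp_force: 30.0
```

>>> carry_out(series=[[[0.08,0,0],0,0.9],[[0.08,0,0],0,0.9],[[0.08,0,0],0,0.5],[[0.08,0,0],0,0.5],[[0.08,0,0],0,0.5],[[0.08,0,0],0,0.5],[[0.08,0,-0.8],0,0.5],[[0.08,0,-1.8],0,0.5],[[-0.8,0,-2.8],0,0.5],[[-2,0,-3.6],0,0.5],[[-2.2,0,-3.75],0,0.5],[[-2.2,0,-3.75],0,0.5],[[-2.2,0,-3.75],0,0.5]])

```text
t: 17.7
position: [0.3952, -0.3832, 0.174]
tcp_rot: [-3.072, 0.658, -0.002]
wrist_force: [0.8, 0.5, 0.2]
grip_width: 0.5
grasp_force: 0.0
```

Run:
```python
from h import *
f=grab("wrist");cv2.imwrite("pics/w5.png",cv2.resize(f["frame"],(768,576),interpolation=2)[:,:,::-1])
O=np.array([.526,-.3972,0]);th=np.radians(-24.1);X=np.array([np.cos(th),np.sin(th),0]);Y=np.array([-X[1],X[0],0])
for y in(-.04,.04): print(proj(f,[O-.05*X+(y+d)*Y+[0,0,.046] for d in(-.012,.012)])*1.5)
```

```text
[[407.85813731 151.65031587]
 [367.25268862 151.64944425]]
[[272.56588227 151.74634911]
 [232.06710168 151.83031405]]
```

View pics/w5.png

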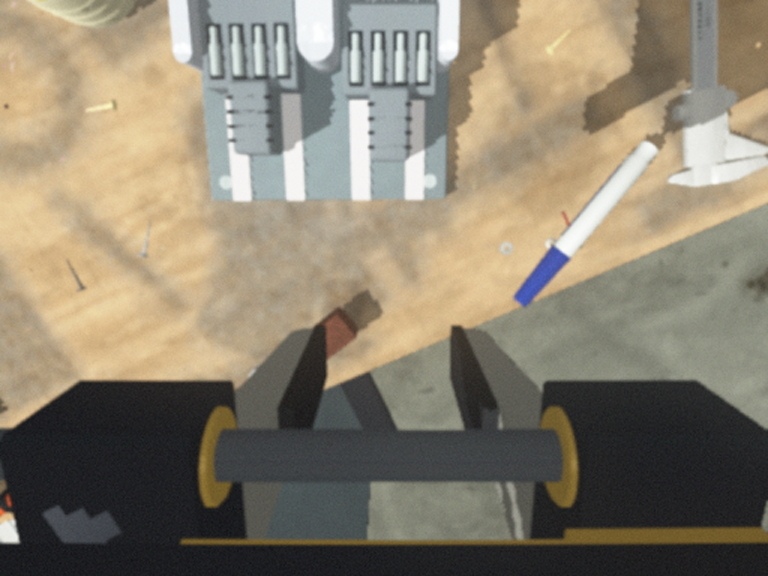

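Both bays now hold full cassettes, and the bystanders are where they were. The spare's handle end (row 160) is about 8 px further out than the kept one's (row 153). I'll measure that gap.

Run:
```python
from h import *
f=grab("wrist")
sc=lambda l:[((u+.5)/1.5-.5,(v+.5)/1.5-.5) for u,v in l]
th=np.radians(-24.1);X=np.array([np.cos(th),np.sin(th),0]);Y=np.array([-X[1],X[0],0])
a=plane(f,sc([(213,200),(446,199)]),.01);O=a.mean(0)+.08*X
p=plane(f,sc([(250,79),(390,87)]),.038)-O;print("bit ends x,y kept/spare",(p@X).round(4),(p@Y).round(4))
p=plane(f,sc([(252,154),(390,160)]),.012)-O;print("handle end bottoms",(p@X).round(4),(p@Y).round(4))
p=plane(f,sc([(349,94),(437,96)]),.038)-O;print("spare body back edge yaw",np.degrees(np.arctan2((p[1]-p[0])@X,-(p[1]-p[0])@Y)))
```

```text
bit ends x,y kept/spare [-0.0083 -0.0128] [ 0.0414 -0.0407]
handle end bottoms [-0.0503 -0.0542] [ 0.0499 -0.0409]
spare body back edge yaw -1.1811697203649085
```

```bash
python3 -c "
from rig import env
print(env.job_done())"
```

```text
the job is handed in; nothing more can be done
None
```

The job is handed in, verdict not shown: the empty cassette lies flat in the tray, the spare resisted a pull-out test in the right bay and measures about 4 mm out from fully home (limit 8 mm), and the kept cassette and bystanders showed no visible movement.

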